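# Show the short whetstone from the sharpening case

### The arm

A 6-joint arm with a two-finger parallel gripper is mounted at the origin on the work surface. World frame = base frame: x ahead of the robot, y to its left, z up, the work surface at z = 0. Lengths are in m, angles in rad, forces in N, time in s.
With the tool pointing down it reaches from about 0.275 to 0.85 m from the base axis. Payload 19 kg.
Tool frame: the origin (TCP) lies on the centre line of the jaws, within the pads' length; the fingertips stand 14 mm ahead of it and the grasp point (between the pads) lies 5 mm behind it (manip.tip_extent is the distance from the TCP to the fingertips, in m); z points along the fingers, y is the line along which they close (so a half turn about z gives the same grasp; the last joint's range is limited). The gripper opens to 85 mm and grips with 20 to 120 N. Pads are 22 mm wide; open, the fingers measure 114 mm over their backs; the gripper's body (76 mm by 85 mm) begins 54 mm behind the grasp point. The pads swing forward as they close: fully open they stand 13 mm farther back than shut.
Start: joints at [-1.339, 0.15, 1.437, -0, 1.554, -0.134], TCP at [0.206, -0.537, 0.245] pointing down, gripper open.
Joint ranges: [-2.8, 2.8], [-0.68, 2.1], [0.12, 2.68], [-1.39, 4.53], [0.16, 2.79], [-2.81, 2.81]. Speed limits (rad/s): [1.89, 1.89, 2.22, 3.01, 3.01, 3.01].

### API

Orientations are given as a unit quaternion [w, x, y, z].
In Python, from plant import manip gives the robot as it stands. Calls block until the motion is done:
- manip.move_pose(position, orientation): joint-space move of the TCP to a pose.
- manip.move_linear(position, orientation=None, feed=0.15, force_limit=None): straight line of the TCP; orientation=None keeps the orientation; feed is the mean speed in m/s. With force_limit (N) it stops when the force on the tool has changed by that much, and returns True; else False.
- manip.set_joints(angles): joint-space move.
- manip.command_gripper(opening): finger opening in m; the grip force is fixed at half the most; returns when the fingers have stopped.
- manip.wait(seconds).
- manip.ik(position, orientation): joint angles nearest the present ones, or None.
- manip.get_state(): the state.
- manip.camera(name): name is "scene" or "top" or "wrist"; returns a dict with "img" (400x640x3 uint8, blue, green, red), "z_map" (400x640 float32, m along the optical axis (not along the pixel's ray), 0 where there is no reading), "vertical_fov" (degrees; the focal length in pixels is half the picture's height over the tangent of half this angle, whatever the lens; pixels are square), "cx", "cy" (the principal point, pixels), "R" (3x3) and "t" (3): a world point X has camera coordinates R X + t. Camera axes: x right, y down, z forward; pixel columns grow to the right and rows downward; lengths in m; the calibration is good to about 2 mm. A picture is of the moment at which its call begins.
A pose or a line that the arm cannot do raises manip.PlanningError and nothing moves.
- manip.close_job(): hands the job in; it is judged then, once.
The state is a dict: "time_s": time; "joint_positions": joint angles; "joint_velocities": joint speeds; "tau": joint torques, N m; "tcp_pos": TCP position; "eef_rot": TCP orientation; "contact_force": force on the tool from outside, world axes, zero at the start; "torque": the same for the moment, N m; "gripper_width": finger opening in m; "finger_force": force on a finger pad.
Only numpy, scipy, OpenCV 4.12 (cv2) and the standard library are available. Lean on these libraries where they do the work, as an engineer would, in place of code of your own. Each camera call takes 0.05 s, during which the arm holds its last target. There are 200 camera calls.

### The job

A customer at the knife stall wants to see the small whetstone. Lift the flap of the wooden sharpening case until it stands open, draw the shorter of the two stones up out of its slot, and present it over the leather mat: held in the air about 12 cm above the middle of the mat, upright as it stood in the case, its length along the mat's long side. Finish while still holding it there, motionless, with the flap left standing open, and the long stone, the knives, the oil bottle and the tin left where they were.

Things in the scene. Friction and masses are not known exactly. Their poses are not given: they have to be found in the camera images.
- case: Fixed dark wooden sharpening case, an open-topped box 150 (its x) x 240 (its y) x 66 mm high, walls and floor 8 mm thick, closed at the start by the flap. Origin at the centre of its underside. x points away from the front (knob) edge to the hinge edge. On its floor two slots run the inner length along x, centred at y = +45 and y = -45 mm; each is 19 mm wide between two wooden rails 14 mm high and 8 mm wide. One stone stands in each slot; which is where varies.
- flap (a joint): Hinge of the flap in rad: 0 = shut, grows as the flap opens upward about the far (+x) rim of the case, stop at 1.9; 1.57 = flap upright. The flap is a wooden board 150 x 240 x 8 mm, 0.19 kg, lying on the rim. The stiff hinge keeps it at whatever angle it is left; about 3 N at the knob move it.
- flap_hinge (a point): Middle of the hinge line, at the far top rim of the case, 75 mm from the case centre along its x, 66.5 mm above the table. The hinge line runs along the case's y. This frame turns with the flap: its x lies in the board, from front edge to hinge, its z is the normal of the board's outer face.
- flap_handle (a point): Grip point of the round brass knob (head 28 mm across, from 27 to 43 mm above the face, on a 12 mm stem; the grip point is mid-head) on the flap's outer face, 30 mm behind the flap's front edge, midway in its width, 35 mm above the face (120 mm from the hinge line along the board, 43 mm along its normal). As the flap opens the knob swings up and towards the far side. The axes turn with the flap.
- short_stone: The whetstone to show: plain grey block 80 (x) x 16 (y) x 50 (z) mm, about 0.15 kg, loose, standing on its long narrow edge in a slot of the case, hidden under the flap. Origin at the centre of its underside, 8 mm above the table at the start; its top is 8 mm below the case rim. x along its length (along the slot), z up.
- long_stone: The other whetstone, same grey material: 120 (x) x 16 (y) x 50 (z) mm, about 0.22 kg, loose, standing likewise in the other slot. Origin at the centre of its underside. To be left in its slot.
- mat: Fixed brown leather mat lying on the table, 140 (x) x 200 (y) x 4 mm thick; its long side is along its y. Origin at the centre of its underside.
- oil: Loose amber oil bottle, 44 mm diameter, 110 mm tall, upright. Origin at the centre of its underside. Leave alone.
- wax_tin: Loose flat aluminium wax tin, 64 mm diameter, 28 mm high. Origin at the centre of its underside. Leave alone.
- knife_a: Loose knife lying on the table at the robot's left: handle 110 x 24 x 18 mm, blade 120 mm long. Origin on the underside where handle meets blade; x towards the tip. Leave alone.
- knife_b: Loose knife like knife_a, lying at the robot's right. Leave alone.

How it is judged:
By the outcome, as a careful person would: the job done as asked, in the order asked, and still so for the second after the job is handed in, while the arm keeps its last pose, push and grip.
It also fails if it takes over 54 s, if anything falls off the work surface, if the arm or the gripper's body presses on something with over 40 N, if the wrist force passes 120 N, or if a joint passes its speed limit or range.

## Working session

There is one attempt and no reset: what is moved stays moved. The work goes in short steps, each a Python script; the robot and the scene stay as the last script left them, time stands still between calls to the robot, and variables do not carry over. Pictures are saved under pics/ and viewed, at most 10 in all, crops included, and the job is handed in when it is done.

```bash
ls; mkdir -p pics
cat > h.py <<'E'
import numpy as np, cv2
from plant import manip
def f(c): return c["img"].shape[0]/2/np.tan(np.radians(c["vertical_fov"])/2)
def cloud(c):
    z=c["z_map"]; v,u=np.mgrid[:z.shape[0],:z.shape[1]]
    P=np.stack([(u-c["cx"])/f(c)*z,(v-c["cy"])/f(c)*z,z],-1)
    W=(P-c["t"])@c["R"]   # R^T (P-t)
    W[z<=0]=np.nan
    return W
E
python3 - <<'E'
from h import *
for n in ("top","scene"):
    c=manip.camera(n); np.savez("pics/"+n,**c); cv2.imwrite(f"pics/{n}1.png",c["img"])
    print(n,c["vertical_fov"],c["cx"],c["cy"],-c["R"].T@c["t"],(c["z_map"]>0).mean())
print(manip.get_state())
E
```

```text
pics
top 51.309564540698545 324.18129185914745 196.48948022096602 [ 0.42631061 -0.01535742  1.35075532] 0.9958203125
scene 51.5700744703428 322.01731749271613 203.08416891482847 [1.26439678 0.48826767 0.84717121] 0.99592578125
{'time_s': 0.1, 'joint_positions': array([-1.33897077e+00,  1.50938882e-01,  1.43795285e+00,  2.31328725e-05,
        1.55380101e+00, -1.34022895e-01]), 'joint_velocities': array([ 9.18486644e-04, -7.25129062e-04, -3.43286134e-03, -7.46147032e-04,
        2.27642541e-03, -7.20215017e-06]), 'tau': array([ 3.65283820e-03, -7.14377546e+01, -5.71795321e+01, -1.15143134e-04,
        7.15034315e-03,  5.91565163e-05]), 'tcp_pos': array([ 0.2056301 , -0.53675552,  0.24474121]), 'eef_rot': array([-5.49953815e-04,  9.83315852e-01,  1.81905559e-01, -1.53364344e-05]), 'contact_force': array([-0.33477764,  0.17007345,  0.93288419]), 'torque': array([ 0.04879659,  0.01690714, -0.04195845]), 'finger_force': 0.0, 'gripper_width': 0.08553044200732281}
```

View pics/top1.png

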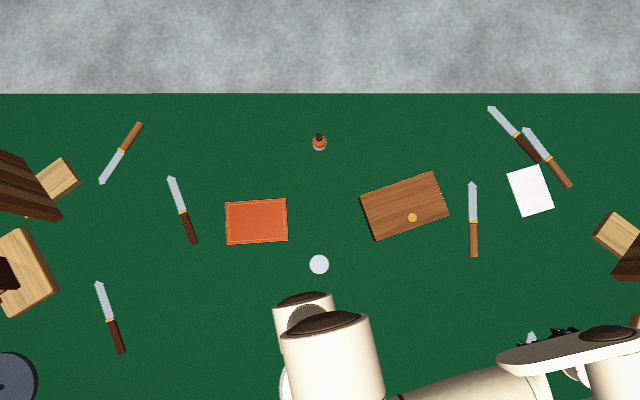

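View pics/scene1.png

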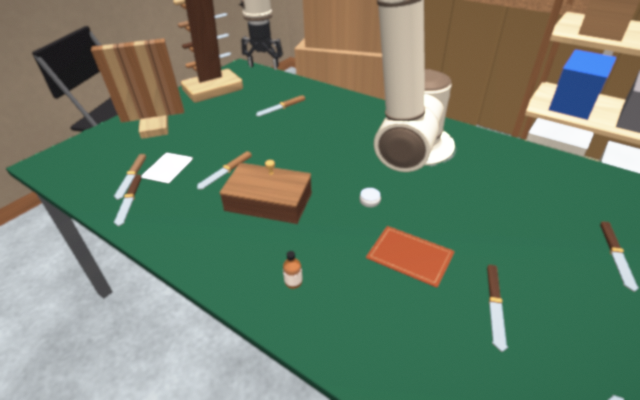

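The top view shows the case around (405,205) with its knob at (412,217), the mat at (256,221), the oil at (319,142), the tin at (319,264), and a knife at (473,220) just right of the case. The scene view agrees: the flap is shut.

```bash
cat >> h.py <<'E'
def ray(c,uv,z):
    uv=np.atleast_2d(uv).astype(float); o=-c["R"].T@c["t"]
    d=np.c_[(uv-[c["cx"],c["cy"]])/f(c),np.ones(len(uv))]@c["R"]
    return o+d*((z-o[2])/d[:,2])[:,None]
def rect(c,m,z):
    k=max(cv2.findContours(m.astype(np.uint8),cv2.RETR_EXTERNAL,cv2.CHAIN_APPROX_NONE)[0],key=cv2.contourArea)
    p=ray(c,k[:,0],z)[:,:2]
    return cv2.minAreaRect((p*1000).astype(np.float32))
E
python3 - <<'E'
from h import *
c=dict(np.load("pics/top.npz")); W=cloud(c); v,u=np.mgrid[:400,:640]
b,g,r=[c["img"][...,i].astype(int) for i in range(3)]
box=lambda a,b_,c_,d:(u>a)&(u<b_)&(v>c_)&(v<d)
m=box(350,460,160,250)&(W[...,2]>.055)
print("flap",rect(c,m,.0745),np.nanmedian(W[m][:,2]))
k=box(350,460,160,250)&(W[...,2]>.095); print("knob",W[k].mean(0),k.sum())
mm=box(215,300,190,255)&(r>g+40)
print("mat",rect(c,mm,.004))
for n,q in(("oil",box(305,335,125,155)),("tin",box(305,335,250,280))):
    s=q&(W[...,2]>.015); print(n,W[s].mean(0))
kn=box(462,482,175,262)&((r>g+15)|(b>110)); print("knife",W[kn].min(0),W[kn].max(0))
E
```

```text
flap ((560.7847900390625, -238.02578735351562), (149.82989501953125, 243.28143310546875), 19.755619049072266) 0.07761762274487059
knob [ 0.51999518 -0.25201378  0.12090833] 74
mat ((514.6968383789062, 229.96487426757812), (139.025390625, 200.41200256347656), 4.364038467407227)
oil [0.75920958 0.02353775 0.07360301]
tin [0.37940701 0.02279274 0.02734348]
knife [nan nan nan] [nan nan nan]
```

```bash
cat >> h.py <<'E'
from scipy.spatial.transform import Rotation as Rn
PSI=np.radians(19.5); C0=np.array([.5612,-.238,0])
Rc=Rn.from_euler('z',PSI).as_matrix()
def case(p): return C0+Rc@np.asarray(p,float)
def tool(t,s=1,Rb=Rc):
    z=np.array([-np.sin(t),0,-np.cos(t)]); y=np.array([0,s,0.]); 
    M=Rb@np.c_[np.cross(y,z),y,z]
    q=Rn.from_matrix(M).as_quat(); return M,q[[3,0,1,2]]
def knob(th):
    return case(np.array([.075,0,.0665])+Rn.from_euler('y',th).apply([-.120,0,.043]))
E
python3 - <<'E'
from h import *
c=manip.camera("wrist"); s=manip.get_state()
q=s["eef_rot"]; T=Rn.from_quat(q[[1,2,3,0]]).as_matrix()
print("cam in tool",T.T@(-c["R"].T@c["t"]-s["tcp_pos"]))
print(manip.tip_extent)
for sg in(1,-1):
  for t0 in(-.9,-.6,-.3,0):
    r=[]
    for th in np.arange(0,1.7,.2):
        M,o=tool(t0+th,sg); j=manip.ik(knob(th)+.005*M[:,2],o)
        r.append('--' if j is None else np.round(j,1).tolist())
    print(sg,t0,r[0],r[-1],[x!='--' for x in r])
E
```

```text
cam in tool [ 7.63367315e-02 -1.43265526e-05 -1.29048341e-01]
0.014
1 -0.9 [-1.0, 0.1, 2.0, 1.1, 1.1, 2.8] [-0.2, 0.9, 0.7, -0.4, 2.2, -2.3] [True, False, False, True, True, True, True, True, True]
1 -0.6 -- [-0.2, 1.1, 0.5, -0.7, 2.4, -2.5] [False, False, True, True, True, True, True, True, True]
1 -0.3 [-0.7, 0.1, 1.8, 0.3, 1.1, -2.8] [-0.2, 1.2, 0.3, -1.1, 2.6, -2.8] [True, True, True, True, True, True, True, True, True]
1 0 [-0.6, 0.2, 1.6, -0.0, 1.3, -2.5] -- [True, True, True, True, True, True, True, True, False]
-1 -0.9 [-1.0, 0.1, 2.0, 1.1, 1.1, -0.4] [-0.2, 0.9, 0.7, -0.4, 2.2, 0.8] [True, True, True, True, True, True, True, True, True]
-1 -0.6 [-0.9, 0.1, 1.9, 0.7, 1.0, 0.0] [-0.2, 1.1, 0.5, -0.7, 2.4, 0.7] [True, True, True, True, True, True, True, True, True]
-1 -0.3 [-0.7, 0.1, 1.8, 0.3, 1.1, 0.4] [-0.2, 1.2, 0.3, -1.1, 2.6, 0.4] [True, True, True, True, True, True, True, True, True]
-1 0 [-0.6, 0.2, 1.6, -0.0, 1.3, 0.6] -- [True, True, True, True, True, True, True, True, False]
```

Run:
```python
from h import *
M,o=tool(-.8,-1); z=M[:,2]; k=knob(0)
manip.move_pose(k-.09*z,o)
print(manip.move_linear(k+.005*z,o,feed=.1,force_limit=15))
manip.command_gripper(0.0)
s=manip.get_state(); print(s["time_s"],s["gripper_width"],s["finger_force"],s["contact_force"],s["tcp_pos"]-k-.005*z)
if s["gripper_width"]>.02:
  for th in np.arange(.2,.61,.2):
    M,o=tool(-.8+th,-1); manip.move_linear(knob(th)+.005*M[:,2],o,feed=.08)
    s=manip.get_state(); print(round(th,2),s["time_s"],s["gripper_width"],s["contact_force"].round(1))
c=manip.camera("scene"); cv2.imwrite("pics/s2.png",c["img"][100:300,150:470].repeat(2,0).repeat(2,1))
```

```text
False
3.2083 0.025868397739710138 58.37343878578395 [-5.91422847 -5.32468238  2.67064119] [-8.40954403e-05 -7.48275309e-04  2.54151827e-04]
0.2 3.6667 0.025592608377613478 [-10.2  -7.1   8.4]
0.4 4.125 0.025562694231412143 [-9.6 -6.  10.5]
0.6 4.5833 0.02593869632469549 [-7.8 -3.9 13.9]
```

View pics/s2.png

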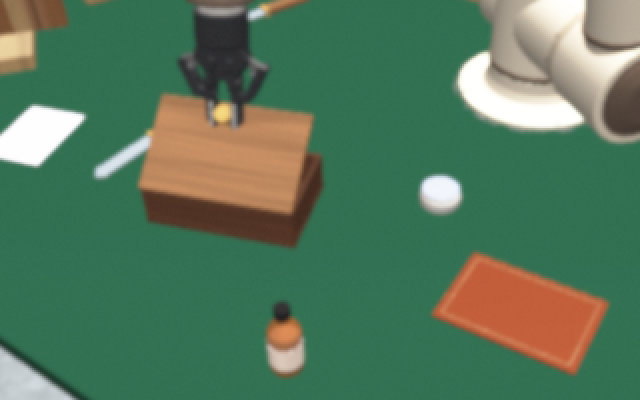

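The scene crop shows the knob gripped at (222,113) with the flap about 0.6 rad open. I'll carry on to upright.

```bash
python3 - <<'E'
from h import *
for th in np.arange(.8,1.7,.2).tolist()+[1.66]:
    M,o=tool(-.8+th,-1); manip.move_linear(knob(th)+.005*M[:,2],o,feed=.08)
    s=manip.get_state(); print(round(th,2),s["time_s"],s["gripper_width"],s["contact_force"].round(1))
manip.command_gripper(.07)
p=s["tcp_pos"]-.07*M[:,2]; manip.move_linear(p)
try:
    p[2]+=.15; manip.move_linear(p,feed=.3)
except manip.PlanningError as e: print(e)
M,o=tool(0,1)
manip.move_pose(case([-.03,0,.36]),o)
for n in("top","wrist"):
    c=manip.camera(n); np.savez("pics/%sB"%n,**c); cv2.imwrite("pics/%sB.png"%n,c["img"])
W=cloud(dict(np.load("pics/topB.npz"))); w=(W-C0)@Rc
q=(abs(w[...,1])<.1)&(abs(w[...,0]-.1)<.07)&(w[...,2]>.08)&(w[...,2]<.225)
x=w[q]; print(q.sum(),np.percentile(x,[2,50,98],axis=0)); print(manip.get_state()["time_s"])
E
python3 -c "
import cv2;cv2.imwrite('pics/topBc.png',cv2.resize(cv2.imread('pics/topB.png')[130:270,330:490],None,fx=4,fy=4))"
```

```text
0.8 5.0917 0.02539234591393217 [-5.9 -2.7 16.2]
1.0 5.55 0.02566288948510317 [-2.2 -1.4 18. ]
1.2 6.0083 0.025784343925870343 [ 0.5  0.8 20.3]
1.4 6.4667 0.02566196811684519 [ 5.6  2.5 20.6]
1.6 6.925 0.025726553995460297 [11.1  5.1 24.2]
1.66 7.175 0.025859340304480206 [ 5.9  4.9 14.8]Traceback (most recent call last):
  File "<stdin>", line 6, in <module>
plant.PlanningError: the arm cannot follow that straight line within its joint ranges
[ WARN:0@0.020] global loadsave.cpp:275 findDecoder imread_('pics/topB.png'): can't open/read file: check file path/integrity
Traceback (most recent call last):
TypeError: 'NoneType' object is not subscriptable
```

Run:
```python
from h import *
M,o=tool(.86,-1); s=manip.get_state(); p=s["tcp_pos"]; print(s["joint_positions"].round(2),s["gripper_width"],p)
for d in(.01,.02,.03,.04,.05):
    j=manip.ik(p-d*M[:,2],o); print(d,None if j is None else j.round(2))
for t in(.86,.6,.4,.2):
  for dx,dz in((0,.03),(0,.06),(.0,.1),(.02,.03),(.02,.06),(.02,.1)):
    j=manip.ik(p+Rc@[dx,0,dz],tool(t,-1)[1]); print(t,dx,dz,None if j is None else j.round(2))
```

```text
[-0.22  1.    0.52 -0.58  2.32  0.77] 0.06980324773945286 [ 0.6786792  -0.19651777  0.17873278]
0.01 [-0.21  1.02  0.46 -0.59  2.35  0.75]
0.02 [-0.21  1.04  0.4  -0.61  2.38  0.73]
0.03 [-0.2   1.07  0.34 -0.63  2.41  0.7 ]
0.04 [-0.2   1.11  0.26 -0.65  2.45  0.67]
0.05 [-0.19  1.15  0.16 -0.69  2.49  0.62]
0.86 0 0.03 [-0.22  0.99  0.47 -0.61  2.37  0.72]
0.86 0 0.06 [-0.22  0.99  0.41 -0.65  2.41  0.67]
0.86 0.0 0.1 [-0.22  1.    0.3  -0.71  2.49  0.58]
0.86 0.02 0.03 [-0.2   1.06  0.34 -0.64  2.42  0.69]
0.86 0.02 0.06 [-0.2   1.07  0.26 -0.69  2.47  0.62]
0.86 0.02 0.1 None
0.6 0 0.03 [-0.25  0.81  0.67 -0.38  2.14  0.85]
0.6 0 0.06 [-0.25  0.81  0.61 -0.4   2.19  0.82]
0.6 0.0 0.1 [-0.25  0.82  0.52 -0.43  2.27  0.78]
0.6 0.02 0.03 [-0.24  0.87  0.58 -0.39  2.18  0.85]
0.6 0.02 0.06 [-0.24  0.87  0.52 -0.4   2.24  0.82]
0.6 0.02 0.1 [-0.24  0.88  0.41 -0.44  2.32  0.77]
0.4 0 0.03 [-0.29  0.68  0.83 -0.25  1.95  0.88]
0.4 0 0.06 [-0.29  0.68  0.77 -0.26  2.01  0.87]
0.4 0.0 0.1 [-0.29  0.68  0.69 -0.27  2.09  0.85]
0.4 0.02 0.03 [-0.28  0.73  0.75 -0.25  1.98  0.89]
0.4 0.02 0.06 [-0.28  0.72  0.7  -0.25  2.04  0.88]
0.4 0.02 0.1 [-0.28  0.73  0.61 -0.27  2.12  0.85]
0.2 0 0.03 [-0.34  0.56  0.99 -0.13  1.76  0.88]
0.2 0 0.06 [-0.34  0.55  0.93 -0.13  1.81  0.87]
0.2 0.0 0.1 [-0.34  0.55  0.86 -0.13  1.89  0.86]
0.2 0.02 0.03 [-0.32  0.59  0.93 -0.12  1.78  0.89]
0.2 0.02 0.06 [-0.32  0.59  0.87 -0.13  1.84  0.89]
0.2 0.02 0.1 [-0.32  0.59  0.79 -0.13  1.91  0.88]
```

```bash
cat > look.py <<'E'
from h import *
M,o=tool(.86,-1); p=manip.get_state()["tcp_pos"]
manip.move_linear(p-.03*M[:,2],feed=.1)
manip.move_linear(p+Rc@[.02,0,.10],tool(.6,-1)[1],feed=.15)
manip.move_pose(p+Rc@[.0,0,.18],tool(.2,-1)[1])
M,o=tool(0,1)
manip.move_pose(case([-.03,0,.34]),o)
for n in("top","wrist"):
    c=manip.camera(n); np.savez("pics/%sB"%n,**c); cv2.imwrite("pics/%sB.png"%n,c["img"])
W=cloud(dict(np.load("pics/topB.npz"))); w=(W-C0)@Rc
q=(abs(w[...,1])<.1)&(abs(w[...,0]-.1)<.07)&(w[...,2]>.08)&(w[...,2]<.225)
x=w[q]; print(q.sum(),np.percentile(x,[2,50,98],axis=0) if len(x) else 0); print(manip.get_state()["time_s"])
E
python3 look.py
```

```text
921 [[ 0.07670974 -0.07373147  0.08552156]
 [ 0.08844214  0.00591966  0.18071627]
 [ 0.1339995   0.09620426  0.21792477]]
12.3667
```

View pics/wristB.png

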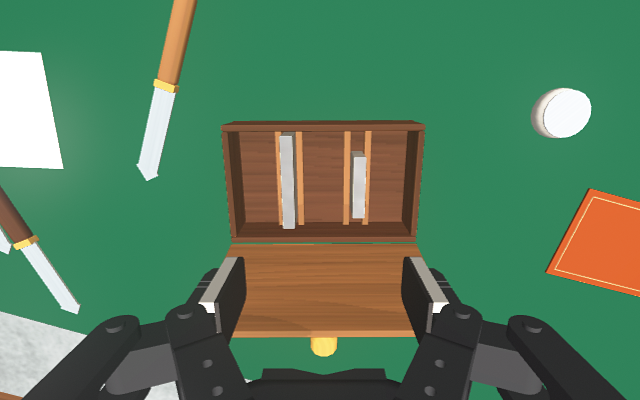

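View pics/topB.png

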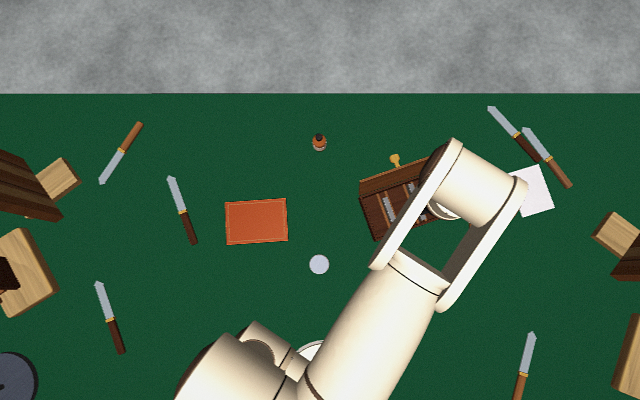

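The wrist view shows the open case. The long stone is at (288,180) and the short stone at (359,187), in the slot nearer the mat. The flap stands upright and the knives haven't moved.

Run:
```python
from h import *
c=dict(np.load("pics/wristB.npz")); im=c["img"].astype(int)
m=(im.max(-1)-im.min(-1)<25)&(im.min(-1)>150); v,u=np.mgrid[:400,:640]
W=cloud(c)
for n,b in(("short",(342,376,140,228)),("long",(272,305,125,235))):
    q=m&(u>b[0])&(u<b[1])&(v>b[2])&(v<b[3])
    r=rect(c,q,.058); box=(np.c_[cv2.boxPoints(r)/1000,np.zeros(4)]-C0)@Rc
    print(n,q.sum(),r,"\n",box.round(4)[:,:2],np.nanmedian(W[q],0),((np.nanmedian(W[q],0)-C0)@Rc).round(4))
# case outer rim in case frame (wrist)
w=(W-C0)@Rc; q=(abs(w[...,2]-.066)<.006)&(abs(w[...,0])<.1)&(abs(w[...,1])<.14); print(np.percentile(w[q],[1,99],axis=0).round(4))
```

```text
short 734 ((550.4890747070312, -194.19512939453125), (78.23750305175781, 14.98923397064209), 20.995407104492188) 
 [[-0.0348  0.0513]
 [-0.0344  0.0364]
 [ 0.0438  0.0384]
 [ 0.0434  0.0534]] [ 0.54862623 -0.19503444  0.05864178] [0.0025 0.0447 0.0586]
long 1121 ((575.7345581054688, -280.6430358886719), (118.536865234375, 15.073328018188477), 19.766284942626953) 
 [[-0.0598 -0.0378]
 [-0.0598 -0.0529]
 [ 0.0588 -0.0523]
 [ 0.0587 -0.0372]] [ 0.5722086  -0.28195017  0.05854183] [-0.0043 -0.0451  0.0585]
[[-0.0744 -0.1192  0.0602]
 [ 0.0766  0.1187  0.0714]]
```

Run:
```python
from h import *
M,o=tool(0,1); P=[.0045,.0449]
mat=np.array([.5147,.2300]); opts=[]
for a in(94.36,-85.64):
    Rb=Rn.from_euler('z',a,degrees=True).as_matrix(); om=tool(0,1,Rb)[1]
    j=manip.ik(np.r_[mat,.154],om); print(a,None if j is None else j.round(2)); 
    if j is not None: opts.append((abs(j-manip.get_state()["joint_positions"]).max(),om))
om=min(opts,key=lambda t:t[0])[1]; np.save("om.npy",om)
manip.command_gripper(.045)
manip.move_linear(case(P+[.14]),o,feed=.15)
print(manip.move_linear(case(P+[.040]),o,feed=.06,force_limit=12))
s=manip.get_state(); print(s["tcp_pos"],s["contact_force"].round(1),s["time_s"])
manip.command_gripper(0)
s=manip.get_state(); print(s["gripper_width"],s["finger_force"],s["contact_force"].round(1),s["time_s"])
if s["gripper_width"]>.01 and s["tcp_pos"][2]<.046:
    manip.move_linear(case(P+[.24]),o,feed=.1)
    s=manip.get_state(); print(s["gripper_width"],s["finger_force"],s["contact_force"].round(1),s["time_s"])
c=manip.camera("scene"); cv2.imwrite("pics/s3.png",c["img"][60:300,150:470].repeat(2,0).repeat(2,1))
```

```text
94.36 None
-85.64 [ 0.28  0.17  1.6  -0.    1.37  0.21]
False
[ 0.55059031 -0.19425532  0.04032262] [-0.4 -0.   0.2] 16.0833
0.015359807399853011 59.168797731399536 [0.1 0.5 4.4] 16.4583
0.015406869906114142 58.451451659202576 [ 0.3 -1.  -1.9] 18.6083
```

View pics/s3.png

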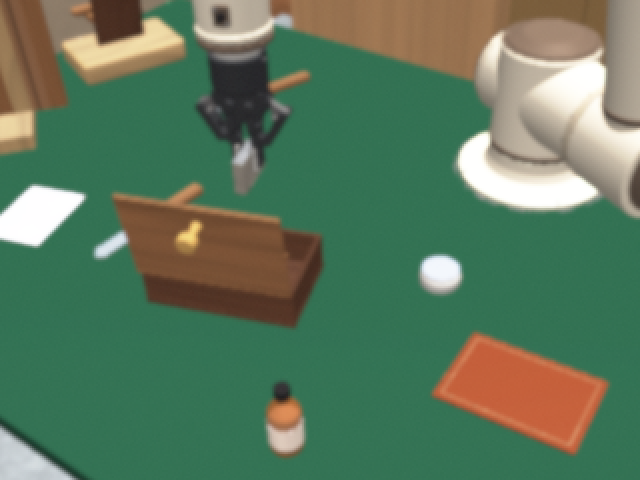

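The stone is held at crop (243,165), above the open case, and the flap is upright.

Run:
```python
from h import *
om=np.load("om.npy"); mat=np.array([.5147,.2300])
manip.move_linear([.50,0.0,.25],feed=.2)
manip.move_pose(np.r_[mat,.22],om)
manip.move_linear(np.r_[mat,.154],om,feed=.08)
manip.wait(.5)
s=manip.get_state(); print(s["tcp_pos"],s["gripper_width"],s["finger_force"],s["time_s"],abs(s["joint_velocities"]).max())
for n in("scene","wrist"):
    c=manip.camera(n); np.savez("pics/%sD"%n,**c); cv2.imwrite("pics/%sD.png"%n,c["img"])
    W=cloud(c); d=W-np.r_[mat,0]
    im=c["img"].astype(int); q=(np.linalg.norm(d[...,:2],axis=-1)<.08)&(d[...,2]>.05)&(d[...,2]<.19)&(im.max(-1)-im.min(-1)<25)&(im.min(-1)>90)
    if q.sum()>20: 
        a=np.radians(4.36); w=d@Rn.from_euler('z',a).as_matrix(); print(n,q.sum(),np.percentile(w[q],[1,50,99],axis=0).round(4))
```

```text
[0.51472646 0.23000235 0.15405667] 0.015228676656171886 58.404951095581055 23.3333 0.0023760654048574645
scene 466 [[-0.0067 -0.0394  0.1205]
 [ 0.0088  0.012   0.148 ]
 [ 0.0209  0.0397  0.1858]]
wrist 7872 [[-0.0139 -0.0304  0.1483]
 [-0.0004  0.0106  0.1722]
 [ 0.0133  0.0385  0.178 ]]
```

View pics/sceneD.png

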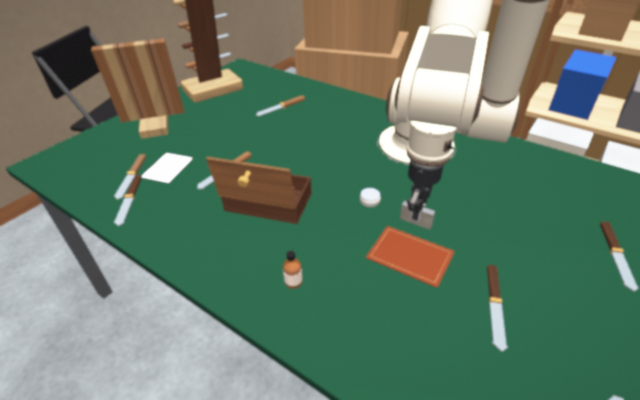

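View pics/wristD.png

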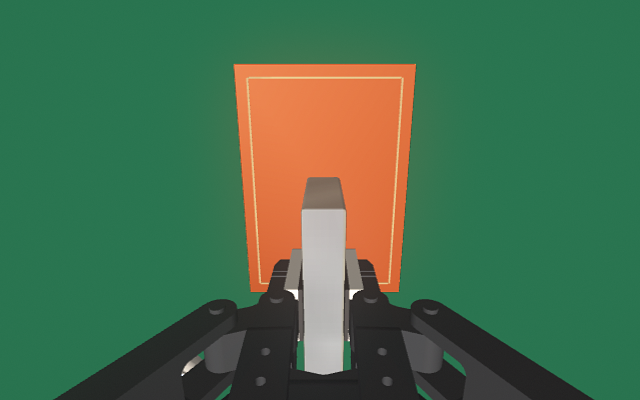

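The stone, at (418,214) in the scene view, is centred over the mat and upright. Its length runs along the mat's long side, with its underside about 12 cm up. The flap is open and everything else is in place.

```bash
python3 -c "
from plant import manip
print(manip.close_job())"
```

```text
the job is handed in; nothing more can be done
None
```

The job is handed in: the arm is holding the short stone still and upright about 12 cm above the middle of the mat, its length along the long side; the flap stands open, the long stone was not touched, and the knives, oil bottle and tin are where they were.

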